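# Clamp a two-part plaster mould for pouring

### The job

Close up the white two-part plaster mould so that it can be poured: push it along the bench top with the fingers into the wooden corner clamp until it stands against the back fence, then swing the cam lever round to its stop pin, so that the jaw holds the mould tight and square against both fences. The mould must stay on the bench (do not lift or tip it), and everything else on the bench stays where it is.

Things in the scene. Friction and masses are not known exactly. Their poses are not given: they have to be found in the camera images.
- mould: White plaster mould, two halves side by side along its y, one piece, about 0.2 kg; 51 mm along x, 64 mm along y, 45 mm tall, edges rounded a few mm. Origin: centre of its underside, z up. It starts on the bench before the clamp's mouth, its x axis within 0.45 rad of the clamp's.
- mould_clamp: Wooden corner clamp screwed to the bench. Origin: on the bench top where the centre of the seated mould's underside belongs; the axes are then parallel to the mould's. x points into the mouth to the back fence (the -x front is open, the mould slides in on the bare bench); y points to the side fence; the jaw is across from it, at -y.
- back_fence (a point): Middle of the face of the wooden back fence, 16 mm above the bench; in the clamp frame at x = 25.5, y = -3 mm. The face looks to clamp -x, is 54 mm long and 32 mm tall; the fence is 22 mm thick.
- side_fence (a point): Middle of the face of the wooden side fence, 16 mm above the bench; in the clamp frame at x = 8.5, y = 32 mm. The face looks to clamp -y. The fence runs from x = -30 mm (rounded end, radius 11 mm) to +47 mm, 22 mm thick, 32 mm tall.
- jaw: Sliding jaw with a cork face 42 mm wide, 32 mm tall; origin: middle of the face's lower edge. Moves along clamp y only, driven by the cam. Face at clamp y = -38.2 mm with the lever open (70.2 mm to the side fence); at the stop it squeezes the mould by about 1 mm. Two 8 mm tall steel strips guide it at clamp x = -27 and +27 mm, y -46 to -106 mm.
- cam_lever (a joint): Lever angle, rad: 0 open, 1.40 at the stop pin; starts at 0 to 0.25. Grows clockwise seen from above. From the pivot the lever points along the angle (-1.745 - value) from clamp +x towards +y: to clamp -y when open, along clamp -x at the stop. Stiff hinge (0.25 N m, a little more as the jaw squeezes); stays where left.
- lever_pivot (a point): On the pivot axis of the cam lever, 30 mm above the bench; in the clamp frame at x = 0, y = -67.5 mm. The steel stop pin (6 mm thick, 38 mm tall) stands at x = -27.5, y = -56.3 mm.
- lever_grip (a point): Middle of the upright black handle at the lever's end, 48 mm above the bench, 85 mm from the pivot axis. Round, 19 mm in diameter at its thickest, from 31 to 65 mm above the bench; the flat steel lever under it is 14 mm wide and lies 24 to 31 mm above the bench.
- resin_cup: Bystander, not to be moved: beige-white mixing cup, 69 mm wide and 74 mm tall, with set resin in it. Origin: centre of its underside.
- empty_cup: Bystander, not to be moved: empty white mixing cup, 69 mm wide and 74 mm tall. Origin: centre of its underside.
- rubber_mould: Bystander, not to be moved: small round pink rubber mould, 60 mm wide and 53 mm tall. Origin: centre of its underside.
- cork_block: Bystander, not to be moved: brown sanding block, 60 x 101 x 27 mm tall. Origin: centre of its underside.
- sprue: Bystander, not to be moved: tan sawn-off cast lump, 38 x 49 x 25 mm tall. Origin: centre of its underside.
Things that resemble listed ones, but are neither listed nor needed, are in the scene too. What is shaped like the mould but green is not meant.

How it is judged:
On the way, in this order (a step that is already met when the one before it is completed fails the run):
1. the mould has been pushed into the clamp, between jaw and side fence, up to the back fence (within 6 mm) (x of mould in the frame of mould_clamp between -0.006 and 0.004 m and y of mould in the frame of mould_clamp between -0.012 and 0.005 m), for 0.2 s.
2. the lever is at its stop and the jaw presses on the mould (value of joint cam_lever above 1.3 rad and contact force between jaw and mould above 3 N), for 0.2 s.
At the end, for the whole second after the job is handed in: The mould stands on the bench in the clamp, within 4 mm of the seated place both ways (against the back fence and the side fence), square to within 0.06 rad and upright; the cam lever is at its stop (1.30 rad or more) and the jaw presses on the mould with more than 3 N (all of step 2 and x of mould in the frame of mould_clamp between -0.004 and 0.004 m and y of mould in the frame of mould_clamp between -0.004 and 0.004 m and angle between the x axis of mould and the x axis of mould_clamp, either way round below 0.06 rad and angle between mould's own z axis and vertical below 0.1 rad and height (world z) of mould below 0.005 m and linear speed of mould below 0.01 m/s); the robot touches nothing.
It fails at once if the mould is lifted off the bench or tipped (height (world z) of mould above 0.01 m or angle between mould's own z axis and vertical above 0.3 rad).
It fails at once if another thing on the bench is moved by more than 20 mm (distance of any of resin_cup, empty_cup, rubber_mould, cork_block, sprue from where it was at the start of the episode above 0.02 m).
It also fails if it takes over 72 s, if anything falls off the work surface, if the arm or the gripper's body presses on something with over 40 N, if the wrist force passes 120 N, or if a joint passes its speed limit or range.

### The arm

A 7-joint arm with a two-finger parallel gripper is mounted at the origin on a cart in front of the work surface, level with it; the furniture and walls round the work are solid. World frame = base frame: x ahead of the robot, y to its left, z up, the work surface at z = 0. Lengths are in m, angles in rad, forces in N, time in s.
With the tool pointing down it reaches from about 0.425 to 0.925 m from the base axis. Payload 6.8 kg.
Tool frame: the origin (TCP) lies between the finger pads; the fingertips stand 11 mm ahead of it and the grasp point (between the pads) lies 8 mm behind it; z points along the fingers, y is the line along which they close (so a half turn about z gives the same grasp; the last joint's range is limited). The gripper opens to 85 mm and grips with 20 to 120 N. Pads are 22 mm wide; open, the fingers measure 114 mm over their backs; the gripper's body (76 mm by 85 mm) begins 54 mm behind the grasp point. The pads swing forward as they close: fully open they stand 13 mm farther back than shut.
Start: joints at [1.136, 0.477, 0.022, 1.555, -0.011, 1.109, -0.083], TCP at [0.217, -0.639, 0.242] pointing down, gripper open.
Joint ranges: [-2.96, 2.96], [-0.34, 2.1], [-1.41, 1.46], [0.24, 2.44], [-1.37, 4.51], [0.17, 1.92], [-2.96, 2.96]. Speed limits (rad/s): [2.39, 2.39, 3.14, 3.14, 3.14, 3.14, 3.14].

### API

Orientations are given as a rotation vector (axis times angle).
In Python, from bench import r gives the robot as it stands.
- The arm moves only by the tool send_rows, never from a script. Its argument "deltas" is a list of rows, each an object of numbers: "dx", "dy", "dz": the shift along the world's x, y, z in mm; "rx", "ry", "rz": the turn, a rotation vector about the world's x, y, z in degrees. A call has 1 to 5 rows; each row is the pose to reach, as a shift and turn from the pose commanded when the call began; what a row does not reach only later rows make up. A row lasts 1/12 s, in which the tool goes at most 41.7 mm and 7.16 degrees, less where a joint would pass 70% of its speed; a pose out of reach is approached as far as the arm can. A call with a gripper value outside its range is refused whole. "jaw" is the finger opening in mm, from 0 to 85.4, set as the call begins (left out, the last holds). The fingers move at their own pace and stop on an object; "newtons" is the grip in N (left out, the last holds). Time passes only in rows, so rows that repeat a pose let the fingers close. It gives the time, the measured TCP pose, the force, the opening and the grip force at its end, in the units of the state.
- r.get_obs(): the state, without advancing time (a new reading comes with each control period).
- r.grab_frame(name): name is "scene" or "top" or "wrist"; returns a dict with "frame" (400x640x3 uint8, blue, green, red), "z_map" (400x640 float32, m along the optical axis (not along the pixel's ray), 0 where there is no reading), "vertical_fov" (degrees; the focal length in pixels is half the picture's height over the tangent of half this angle, whatever the lens; pixels are square), "cx", "cy" (the principal point, pixels), "xyz" and "orientation" of the camera in the world. Camera axes: x right, y down, z forward; pixel columns grow to the right and rows downward; lengths in m; the calibration is good to about 2 mm. The wrist camera is an equidistant fisheye: a pixel r from the principal point sees the ray r / f radians off the axis. A picture is of the moment at which its call begins.
- r.hand_in(): hands the job in; it is judged then, once.
The state is a dict: "clock": time; "joints": joint angles; "qvel": joint speeds; "tau": joint torques, N m; "tcp_pos": TCP position; "orientation": TCP orientation; "contact_force": force on the tool from outside, world axes, zero at the start; "moment": the same for the moment, N m; "grip_width": finger opening in m; "gripper_force": force on a finger pad.
Only numpy, scipy, OpenCV 4.12 (cv2) and the standard library are available. Lean on these libraries where they do the work, as an engineer would, in place of code of your own. Each camera call takes 0.05 s, during which the arm holds its last target. There are 200 camera calls.

## Working session

There is one attempt and no reset: what is moved stays moved. The work goes in short steps, Python scripts to look and compute and a tool call to move; the robot and the scene stay as the last step left them, time stands still between calls to the robot, and variables do not carry over. Pictures are saved under pics/ and viewed, at most 10 in all, crops included, and the job is handed in when it is done.

Besides the shell and the picture viewer there is one more tool, called by a JSON object that holds its "method" and its "body". send_rows: Moves the arm, as the interface text tells. Its arguments: {"type":"object","properties":{"deltas":{"type":"array","items":{"type":"object","properties":{"dx":{"type":"number"},"dy":{"type":"number"},"dz":{"type":"number"},"rx":{"type":"number"},"ry":{"type":"number"},"rz":{"type":"number"}}}},"jaw":{"type":"number"},"newtons":{"type":"number"}},"required":["deltas"]}

```bash
mkdir -p pics; cat > h.py <<'E'
import numpy as np, cv2
from bench import r
from scipy.spatial.transform import Rotation as R
def grab(n):
    f=r.grab_frame(n); np.savez('pics/%s.npz'%n,**f); cv2.imwrite('pics/%s.png'%n,f['frame']); return f
def cloud(f):
    h,w=f['z_map'].shape; F=h/2/np.tan(np.radians(f['vertical_fov'])/2)
    v,u=np.mgrid[:h,:w]; z=f['z_map']
    p=np.stack([(u-f['cx'])/F*z,(v-f['cy'])/F*z,z],-1)
    return p@R.from_rotvec(f['orientation']).as_matrix().T+np.array(f['xyz'])
E
python3 - <<'E'
from h import *
import cv2
f=grab('top'); g=grab('scene')
for x in(f,g): print(x['xyz'],x['orientation'],x['vertical_fov'])
cv2.imwrite('pics/top1.png',f['frame']);cv2.imwrite('pics/scene1.png',g['frame'])
E
```

```text
[0.49751418 0.22719055 1.44451823] [-2.22283746  2.16596936 -0.09090582] 43.1480547975478
[-0.07720877  0.72460217  0.43704082] [-1.09186145  1.98000539 -1.34328138] 53.0801829363893
```

View pics/top1.png

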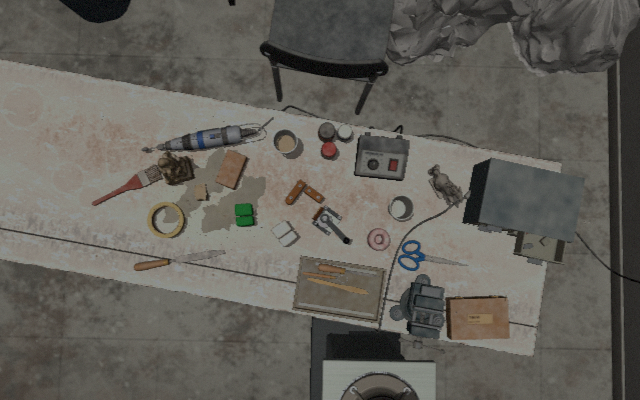

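View pics/scene1.png

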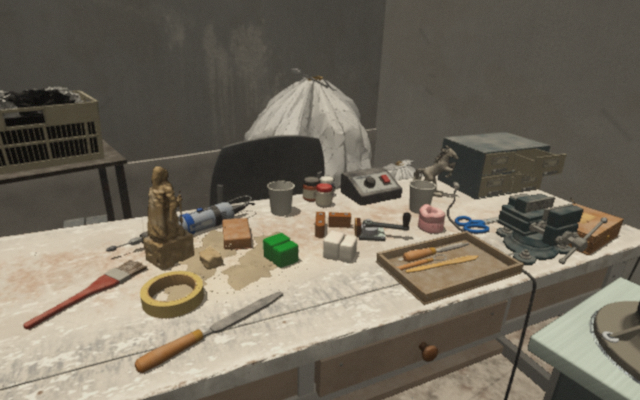

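The top view shows the mould (285,234), the clamp fences (305,190), the lever from (325,213) to (347,242), the pink mould (378,239), and a decoy green mould (245,215). Next I'll measure these.

```bash
python3 - <<'E'
from h import *
f=dict(np.load('pics/top.npz')); P=cloud(f); im=f['frame']
c=cv2.resize(im[170:270,220:400],None,fx=4.4,fy=4.4,interpolation=cv2.INTER_CUBIC); cv2.imwrite('pics/c1.png',c)
print(P[234,285],P[190,305],P[242,347],P[215,245],P[239,378],P[270,260])
hsv=cv2.cvtColor(im,cv2.COLOR_BGR2HSV)
Z=P[...,2]
# mould top
box=np.zeros(Z.shape,bool); box[215:255,265:305]=1
m=box&(Z>.036)&(Z<.056)
p=P[m][:,:2].astype(np.float32); print('mould',m.sum(),cv2.minAreaRect(p),Z[m].mean())
# fences
box[:]=0; box[170:215,275:330]=1
m=box&(Z>.024)&(Z<.042)&(hsv[...,1]>110)
p=P[m][:,:2]; print('fence',m.sum(),cv2.minAreaRect(p.astype(np.float32)),Z[m].mean())
n,l,s,ce=cv2.connectedComponentsWithStats(m.astype(np.uint8))
for i in range(1,n):
    if s[i,4]>40: print(s[i],cv2.minAreaRect(P[l==i][:,:2].astype(np.float32)))
box[:]=0; box[200:255,305:360]=1
m=box&(Z>.05)&(Z<.08); print('grip',m.sum(),P[m].mean(0))
E
```

```text
[ 0.49808335  0.272495   -0.00124616] [0.62251939 0.21896469 0.03176762] [0.48059104 0.10099344 0.06290816] [0.54797562 0.38405757 0.03489723] [0.49069228 0.01038354 0.02322523] [0.39486437 0.33998768 0.00376455]
mould 362 ((0.5005292296409607, 0.27358707785606384), (0.0621168278157711, 0.04836852476000786), 37.09085464477539) 0.04262511115355454
fence 321 ((0.5928791165351868, 0.21405185759067535), (0.10324548929929733, 0.07443702220916748), 56.08353805541992) 0.032371670900885684
[286 180  20  24 176] ((0.6156501770019531, 0.24792703986167908), (0.0213179849088192, 0.07438866794109344), 54.913246154785156)
[305 186  18  17 115] ((0.6123292446136475, 0.19474461674690247), (0.05201010778546333, 0.020419808104634285), 55.205318450927734)
grip 35 [0.4858283  0.10290955 0.06304142]
```

View pics/c1.png

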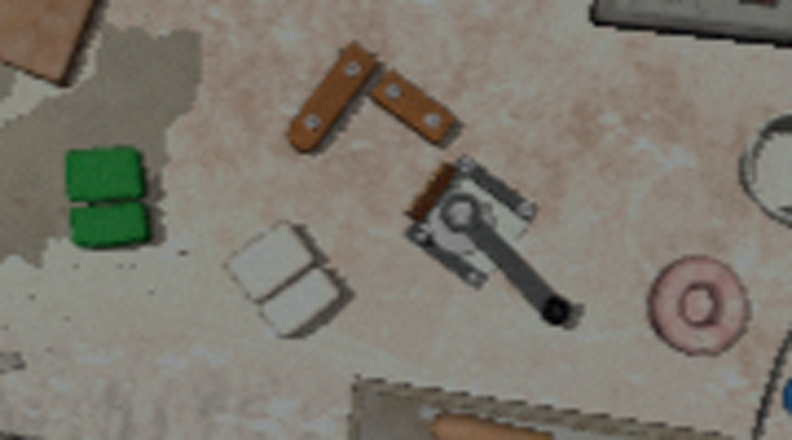

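```bash
python3 - <<'E'
from h import *
o=r.get_obs(); print(o['tcp_pos']); M=R.from_rotvec(o['orientation']).as_matrix(); print(M.round(3)); print(o['clock'],np.degrees(np.arctan2(M[1,1],M[0,1])))
f=dict(np.load('pics/top.npz')); P=cloud(f).reshape(-1,3)
for x in np.arange(.1,.9,.1):
  print(round(x,1),[round(float(P[(abs(P[:,0]-x-.05)<.05)&(abs(P[:,1]-y-.05)<.05)&(P[:,2]<.6)][:,2].max(initial=-9)),2) for y in np.arange(-.8,.5,.1)])
E
```

```text
[ 0.21651855 -0.63880824  0.24142648]
[[ 0.947  0.321 -0.001]
 [ 0.321 -0.947  0.002]
 [-0.    -0.002 -1.   ]]
0.1 -71.27587710966436
0.1 [-0.68, -0.7, -9.0, 0.01, 0.01, 0.01, 0.11, 0.02, 0.02, 0.01, -0.69, -0.69, -0.68]
0.2 [-0.69, -9.0, -9.0, 0.01, 0.06, 0.06, 0.13, 0.13, 0.03, 0.04, 0.03, 0.01, -0.69]
0.3 [-9.0, -9.0, -9.0, 0.01, 0.07, 0.06, 0.12, 0.13, 0.03, 0.03, 0.03, 0.01, 0.01]
0.4 [-9.0, -9.0, -9.0, 0.15, 0.14, 0.01, 0.02, 0.05, 0.07, 0.07, 0.05, 0.04, 0.01]
0.5 [-9.0, -9.0, -9.0, 0.15, 0.15, 0.15, 0.13, 0.08, 0.06, 0.04, 0.05, 0.05, 0.06]
0.6 [-9.0, -9.0, 0.15, 0.15, 0.15, 0.15, 0.15, 0.08, 0.07, 0.04, 0.04, 0.03, 0.05]
0.7 [-9.0, -9.0, 0.01, 0.01, 0.15, 0.15, 0.05, 0.08, 0.07, 0.07, 0.08, 0.08, 0.06]
0.8 [-0.69, -0.68, -0.69, -0.68, -9.0, -9.0, -9.0, 0.03, 0.05, 0.06, 0.01, 0.05, 0.04]
```

{"method": "send_rows", "body": {"deltas": [{"dx": 28,"dy": 30,"rz": 7},{"dx": 56,"dy": 60,"rz": 14},{"dx": 84,"dy": 90,"rz": 21},{"dx": 112,"dy": 120,"rz": 28},{"dx": 140,"dy": 150,"rz": 35}], "jaw": 85}}

```text
$.deltas[0]: bad value
```

{"method": "send_rows", "body": {"deltas": [{"dx": 22,"dy": 34,"rz": 7},{"dx": 44,"dy": 68,"rz": 14},{"dx": 66,"dy": 102,"rz": 21},{"dx": 88,"dy": 136,"rz": 28},{"dx": 110,"dy": 170,"rz": 35}]}}

```text
$.deltas[0]: bad value
```

{"method": "send_rows", "body": {"deltas": [{"dx": 15,"dy": 38,"rz": 7},{"dx": 30,"dy": 76,"rz": 14},{"dx": 45,"dy": 114,"rz": 21},{"dx": 60,"dy": 152,"rz": 28},{"dx": 75,"dy": 190,"rz": 35}]}}

```text
$.deltas[0]: bad value
```

{"method": "send_rows", "body": {"deltas": [{"dx": 28,"dy": 30,"dz": 0,"rx": 0,"ry": 0,"rz": 7},{"dx": 56,"dy": 60,"dz": 0,"rx": 0,"ry": 0,"rz": 14},{"dx": 84,"dy": 90,"dz": 0,"rx": 0,"ry": 0,"rz": 21},{"dx": 112,"dy": 120,"dz": 0,"rx": 0,"ry": 0,"rz": 28},{"dx": 140,"dy": 150,"dz": 0,"rx": 0,"ry": 0,"rz": 35}], "jaw": 85}}

```text
clock: 0.52
tcp_pos: [0.3575, -0.4875, 0.242]
orientation: [-2.798, -1.427, 0.0]
contact_force: [0.9, -0.0, 0.3]
grip_width: 0.0847
gripper_force: 0.0
```

{"method": "send_rows", "body": {"deltas": [{"dx": 22,"dy": 34,"dz": 0,"rx": 0,"ry": 0,"rz": 7},{"dx": 44,"dy": 68,"dz": 0,"rx": 0,"ry": 0,"rz": 14},{"dx": 66,"dy": 102,"dz": 0,"rx": 0,"ry": 0,"rz": 21},{"dx": 88,"dy": 136,"dz": 0,"rx": 0,"ry": 0,"rz": 28},{"dx": 110,"dy": 170,"dz": 0,"rx": 0,"ry": 0,"rz": 35}]}}

```text
clock: 0.93
tcp_pos: [0.4671, -0.3174, 0.2421]
orientation: [-2.239, -2.203, 0.0]
contact_force: [0.2, 0.5, 0.2]
grip_width: 0.0852
gripper_force: 0.0
```

{"method": "send_rows", "body": {"deltas": [{"dx": 12,"dy": 38,"dz": 0,"rx": 0,"ry": 0,"rz": 7},{"dx": 24,"dy": 76,"dz": 0,"rx": 0,"ry": 0,"rz": 14},{"dx": 36,"dy": 114,"dz": 0,"rx": 0,"ry": 0,"rz": 21},{"dx": 48,"dy": 152,"dz": 0,"rx": 0,"ry": 0,"rz": 28},{"dx": 60,"dy": 190,"dz": 0,"rx": 0,"ry": 0,"rz": 35}]}}

```text
clock: 1.35
tcp_pos: [0.5266, -0.1275, 0.2421]
orientation: [-1.473, -2.774, 0.001]
contact_force: [0.7, -0.1, 1.1]
grip_width: 0.0853
gripper_force: 0.0
```

{"method": "send_rows", "body": {"deltas": [{"dx": 0,"dy": 38,"dz": 0,"rx": 0,"ry": 0,"rz": 3},{"dx": 0,"dy": 76,"dz": 0,"rx": 0,"ry": 0,"rz": 3},{"dx": 0,"dy": 114,"dz": -30,"rx": 0,"ry": 0,"rz": 3},{"dx": -20,"dy": 145,"dz": -50,"rx": 0,"ry": 0,"rz": 3},{"dx": -30,"dy": 170,"dz": -70,"rx": 0,"ry": 0,"rz": 3}]}}

```text
clock: 1.77
tcp_pos: [0.4959, 0.0426, 0.1717]
orientation: [1.408, 2.808, 0.001]
contact_force: [0.0, -0.0, -0.5]
grip_width: 0.0852
gripper_force: 0.0
```

{"method": "send_rows", "body": {"deltas": [{"dx": 0,"dy": 40,"dz": 0,"rx": 0,"ry": 0,"rz": 0},{"dx": 0,"dy": 80,"dz": 0,"rx": 0,"ry": 0,"rz": 0},{"dx": 0,"dy": 120,"dz": 0,"rx": 0,"ry": 0,"rz": 0},{"dx": -1,"dy": 160,"dz": 0,"rx": 0,"ry": 0,"rz": 0},{"dx": -2,"dy": 200,"dz": 0,"rx": 0,"ry": 0,"rz": 0}]}}

```text
clock: 2.18
tcp_pos: [0.4942, 0.2423, 0.172]
orientation: [-1.409, -2.808, 0.001]
contact_force: [1.8, -0.1, 0.5]
grip_width: 0.085
gripper_force: 0.0
```

{"method": "send_rows", "body": {"deltas": [{"dx": -1,"dy": 40,"dz": 0,"rx": 0,"ry": 0,"rz": 0},{"dx": -1,"dy": 40,"dz": -20,"rx": 0,"ry": 0,"rz": 0},{"dx": -1,"dy": 40,"dz": -50,"rx": 0,"ry": 0,"rz": 0},{"dx": -1,"dy": 40,"dz": -80,"rx": 0,"ry": 0,"rz": 0},{"dx": -1,"dy": 40,"dz": -80,"rx": 0,"ry": 0,"rz": 0}]}}

```text
clock: 2.6
tcp_pos: [0.4904, 0.2782, 0.087]
orientation: [-1.405, -2.804, 0.013]
contact_force: [-0.2, -1.4, -0.8]
grip_width: 0.0851
gripper_force: 0.0
```

```bash
python3 - <<'E'
from h import *
f=grab('wrist');print(f['vertical_fov'],f['xyz'],r.get_obs()['tcp_pos'])
E
```

```text
65.70646984690485 [0.45184151 0.33083946 0.21860798] [0.49159686 0.27918786 0.08963878]
```

View pics/wrist.png

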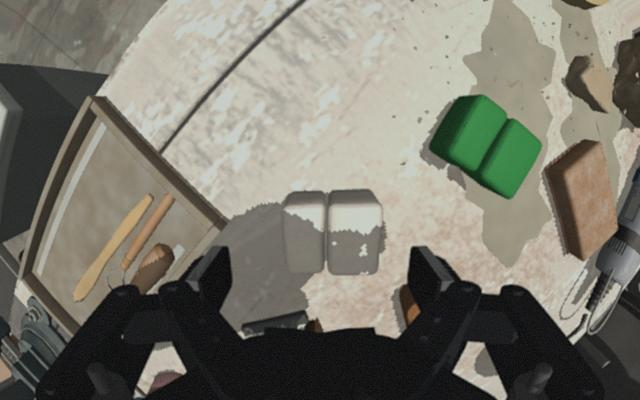

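The wrist view shows the mould at (333,232), square to the fingers and between them, so I'll descend and close gently.

{"method": "send_rows", "body": {"deltas": [{"dx": 0,"dy": 0,"dz": -20,"rx": 0,"ry": 0,"rz": 0},{"dx": 0,"dy": 0,"dz": -40,"rx": 0,"ry": 0,"rz": 0},{"dx": 0,"dy": 0,"dz": -55,"rx": 0,"ry": 0,"rz": 0},{"dx": 0,"dy": 0,"dz": -67,"rx": 0,"ry": 0,"rz": 0},{"dx": 0,"dy": 0,"dz": -67,"rx": 0,"ry": 0,"rz": 0}]}}

```text
clock: 3.07
tcp_pos: [0.4934, 0.2801, 0.0246]
orientation: [-1.409, -2.807, 0.002]
contact_force: [0.1, -0.2, 0.1]
grip_width: 0.0847
gripper_force: 0.0
```

{"method": "send_rows", "body": {"deltas": [{"dx": 0,"dy": 0,"dz": 0,"rx": 0,"ry": 0,"rz": 0},{"dx": 0,"dy": 0,"dz": 0,"rx": 0,"ry": 0,"rz": 0},{"dx": 0,"dy": 0,"dz": 0,"rx": 0,"ry": 0,"rz": 0},{"dx": 0,"dy": 0,"dz": 0,"rx": 0,"ry": 0,"rz": 0},{"dx": 0,"dy": 0,"dz": 0,"rx": 0,"ry": 0,"rz": 0}], "jaw": 62, "newtons": 20}}

```text
clock: 3.48
tcp_pos: [0.4948, 0.2816, 0.0265]
orientation: [1.408, 2.807, 0.004]
contact_force: [1.1, 1.6, 1.2]
grip_width: 0.0622
gripper_force: 1.2
```

{"method": "send_rows", "body": {"deltas": [{"dx": 0,"dy": 0,"dz": 0,"rx": 0,"ry": 0,"rz": 0},{"dx": 0,"dy": 0,"dz": 0,"rx": 0,"ry": 0,"rz": 0},{"dx": 0,"dy": 0,"dz": 0,"rx": 0,"ry": 0,"rz": 0},{"dx": 0,"dy": 0,"dz": 0,"rx": 0,"ry": 0,"rz": 0}], "jaw": 55}}

```text
clock: 3.82
tcp_pos: [0.4948, 0.2817, 0.0266]
orientation: [1.408, 2.807, 0.004]
contact_force: [1.9, -0.0, 6.9]
grip_width: 0.0614
gripper_force: 20.5
```

```bash
python3 - <<'E'
from h import *
g=grab('scene')
cv2.imwrite('pics/s2.png',cv2.resize(g['frame'][150:300,230:450],None,fx=3.5,fy=3.5))
E
```

```text
(no output)
```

View pics/s2.png

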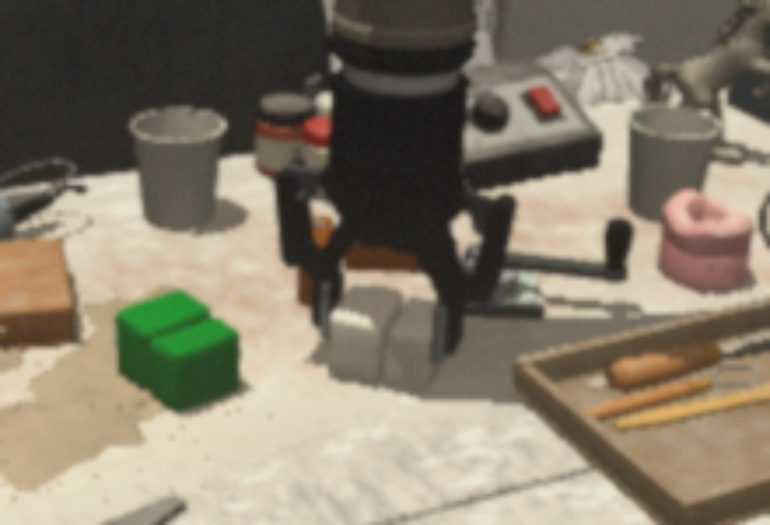

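The mould is gripped at its sides and stands flat on the bench. Now I'll slide it to the clamp mouth while squaring it.

{"method": "send_rows", "body": {"deltas": [{"dx": 4,"dy": -3,"dz": 0,"rx": 0,"ry": 0,"rz": 4},{"dx": 9,"dy": -7,"dz": 0,"rx": 0,"ry": 0,"rz": 8},{"dx": 14,"dy": -11,"dz": 0,"rx": 0,"ry": 0,"rz": 12},{"dx": 19,"dy": -15,"dz": 0,"rx": 0,"ry": 0,"rz": 16},{"dx": 24,"dy": -19,"dz": 0,"rx": 0,"ry": 0,"rz": 18.3}]}}

```text
clock: 4.28
tcp_pos: [0.516, 0.2646, 0.0266]
orientation: [-0.935, -2.997, -0.004]
contact_force: [-6.3, 4.9, 10.4]
grip_width: 0.0616
gripper_force: 22.2
```

{"method": "send_rows", "body": {"deltas": [{"dx": 6,"dy": -5,"dz": 0,"rx": 0,"ry": 0,"rz": 0},{"dx": 12,"dy": -10,"dz": 0,"rx": 0,"ry": 0,"rz": 0},{"dx": 18,"dy": -15,"dz": 0,"rx": 0,"ry": 0,"rz": 0},{"dx": 24,"dy": -20,"dz": 0,"rx": 0,"ry": 0,"rz": 0},{"dx": 24,"dy": -20,"dz": 0,"rx": 0,"ry": 0,"rz": 0}]}}

```text
clock: 4.7
tcp_pos: [0.5419, 0.2432, 0.0266]
orientation: [-0.944, -2.996, -0.004]
contact_force: [-1.2, 1.7, 7.8]
grip_width: 0.0615
gripper_force: 22.0
```

```bash
python3 - <<'E'
from h import *
o=r.get_obs(); M=R.from_rotvec(o['orientation']).as_matrix(); print(o['tcp_pos'],np.degrees(np.arctan2(M[1,1],M[0,1])),o['contact_force'])
f=grab('wrist')
E
```

```text
[0.54191434 0.24322467 0.02660749] 55.025871039340686 [-1.18561915  1.72758915  7.82998038]
```

View pics/wrist.png

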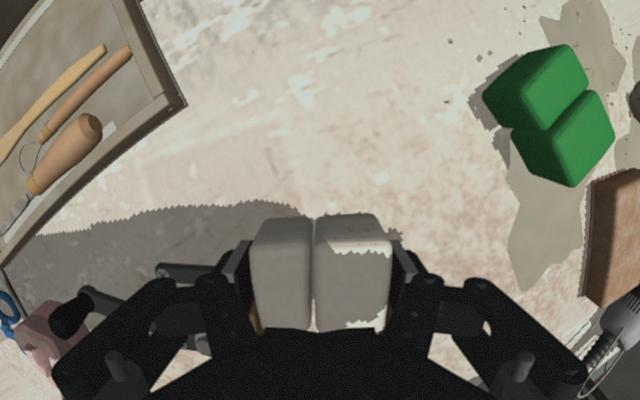

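{"method": "send_rows", "body": {"deltas": [{"dx": 0,"dy": 0,"dz": 0,"rx": 0,"ry": 0,"rz": 0},{"dx": 0,"dy": 0,"dz": 0,"rx": 0,"ry": 0,"rz": 0},{"dx": 0,"dy": 0,"dz": 0,"rx": 0,"ry": 0,"rz": 0},{"dx": 0,"dy": 0,"dz": 0,"rx": 0,"ry": 0,"rz": 0},{"dx": 0,"dy": 0,"dz": 0,"rx": 0,"ry": 0,"rz": 0}], "jaw": 80}}

```text
clock: 5.17
tcp_pos: [0.5415, 0.2413, 0.025]
orientation: [-0.944, -2.996, 0.001]
contact_force: [0.6, 0.8, 0.2]
grip_width: 0.0799
gripper_force: 0.0
```

{"method": "send_rows", "body": {"deltas": [{"dx": -10,"dy": 7,"dz": 0,"rx": 0,"ry": 0,"rz": 0},{"dx": -25,"dy": 17,"dz": 0,"rx": 0,"ry": 0,"rz": 0},{"dx": -40,"dy": 28,"dz": 0,"rx": 0,"ry": 0,"rz": 0},{"dx": -45,"dy": 32,"dz": 0,"rx": 0,"ry": 0,"rz": 0},{"dx": -45,"dy": 32,"dz": 0,"rx": 0,"ry": 0,"rz": 0}]}}

```text
clock: 5.58
tcp_pos: [0.4945, 0.2757, 0.0255]
orientation: [-0.938, -2.997, -0.001]
contact_force: [-0.2, 0.5, -0.1]
grip_width: 0.0799
gripper_force: 0.0
```

{"method": "send_rows", "body": {"deltas": [{"dx": 0,"dy": 0,"dz": 0,"rx": 0,"ry": 0,"rz": 0},{"dx": 0,"dy": 0,"dz": 0,"rx": 0,"ry": 0,"rz": 0},{"dx": 0,"dy": 0,"dz": 0,"rx": 0,"ry": 0,"rz": 0},{"dx": 0,"dy": 0,"dz": 0,"rx": 0,"ry": 0,"rz": 0},{"dx": 0,"dy": 0,"dz": 0,"rx": 0,"ry": 0,"rz": 0}], "jaw": 28}}

```text
clock: 6.0
tcp_pos: [0.4972, 0.2732, 0.0252]
orientation: [0.946, 2.996, -0.0]
contact_force: [-0.8, 0.0, 0.8]
grip_width: 0.0277
gripper_force: 0.0
```

```bash
python3 - <<'E'
from h import *
o=r.get_obs(); print(o['tcp_pos'],o['grip_width'],o['contact_force'],o['clock'])
f=grab('wrist')
E
```

```text
[0.49722202 0.27315171 0.02522109] 0.02768221167643451 [-0.83793994  0.00331672  0.75569821] 6.0
```

View pics/wrist.png

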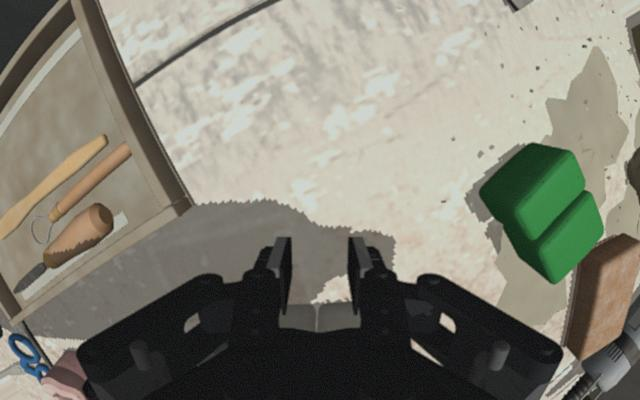

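The fingers are behind the mould with a clear path, so I'll push along clamp +x.

{"method": "send_rows", "body": {"deltas": [{"dx": 9,"dy": -5,"dz": 0,"rx": 0,"ry": 0,"rz": 0},{"dx": 17,"dy": -11,"dz": 0,"rx": 0,"ry": 0,"rz": 0},{"dx": 25,"dy": -16,"dz": 0,"rx": 0,"ry": 0,"rz": 0},{"dx": 29,"dy": -19,"dz": 0,"rx": 0,"ry": 0,"rz": 0},{"dx": 33,"dy": -22,"dz": 0,"rx": 0,"ry": 0,"rz": 0}]}}

```text
clock: 6.47
tcp_pos: [0.5304, 0.2512, 0.0253]
orientation: [-0.946, -2.995, -0.001]
contact_force: [-2.1, 0.9, 1.5]
grip_width: 0.0282
gripper_force: 1.2
```

{"method": "send_rows", "body": {"deltas": [{"dx": 3.3,"dy": -2.3,"dz": 0,"rx": 0,"ry": 0,"rz": 0},{"dx": 6.6,"dy": -4.6,"dz": 0,"rx": 0,"ry": 0,"rz": 0},{"dx": 9.9,"dy": -6.9,"dz": 0,"rx": 0,"ry": 0,"rz": 0},{"dx": 13,"dy": -9,"dz": 0,"rx": 0,"ry": 0,"rz": 0},{"dx": 16,"dy": -11,"dz": 0,"rx": 0,"ry": 0,"rz": 0}]}}

```text
clock: 6.88
tcp_pos: [0.5458, 0.2407, 0.0253]
orientation: [-0.944, -2.996, -0.0]
contact_force: [-3.0, 1.8, 1.2]
grip_width: 0.0281
gripper_force: 1.2
```

```bash
python3 - <<'E'
from h import *
o=r.get_obs(); d=o['tcp_pos'][:2]-np.array([.584,.218]); a=np.radians(-35); c,s=np.cos(a),np.sin(a)
print(d@[c,s],d@[-s,c],o['contact_force'])
f=grab('wrist'); g=grab('scene')
w=np.vstack([f['frame'][120:400,160:480],]); w=cv2.resize(w,None,fx=1.2,fy=1.2)
q=cv2.resize(g['frame'][190:290,290:440],None,fx=2.6,fy=2.6)
W=np.zeros((600,400,3),np.uint8); W[:w.shape[0],:w.shape[1]]=w; W[340:600,:390]=q; cv2.imwrite('pics/p8.png',W)
E
```

```text
-0.044288890455989674 -0.003336328598478957 [-3.04360274  1.76399988  1.21956894]
```

View pics/p8.png

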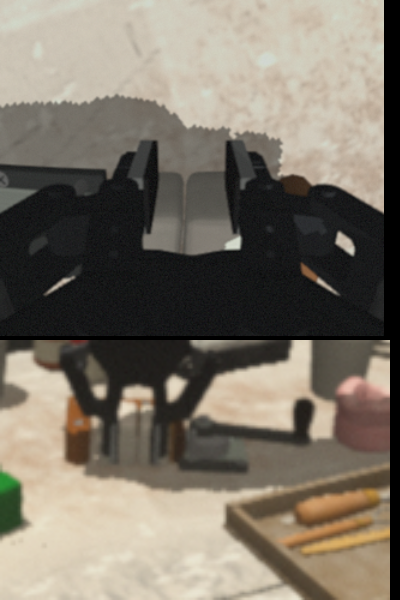

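The mould sits between the fences with the fingers behind it. I'll push on until it makes contact.

{"method": "send_rows", "body": {"deltas": [{"dx": 1.6,"dy": -1.1,"dz": 0,"rx": 0,"ry": 0,"rz": 0},{"dx": 3.2,"dy": -2.2,"dz": 0,"rx": 0,"ry": 0,"rz": 0},{"dx": 4.9,"dy": -3.4,"dz": 0,"rx": 0,"ry": 0,"rz": 0},{"dx": 4.9,"dy": -3.4,"dz": 0,"rx": 0,"ry": 0,"rz": 0}]}}

```text
clock: 7.32
tcp_pos: [0.551, 0.237, 0.0253]
orientation: [0.945, 2.996, -0.0]
contact_force: [-1.0, 1.5, -0.1]
grip_width: 0.0282
gripper_force: 0.5
```

{"method": "send_rows", "body": {"deltas": [{"dx": 0.8,"dy": -0.6,"dz": 0,"rx": 0,"ry": 0,"rz": 0},{"dx": 1.6,"dy": -1.1,"dz": 0,"rx": 0,"ry": 0,"rz": 0},{"dx": 1.6,"dy": -1.1,"dz": 0,"rx": 0,"ry": 0,"rz": 0}]}}

```text
clock: 7.57
tcp_pos: [0.5523, 0.2361, 0.0253]
orientation: [0.944, 2.996, -0.0]
contact_force: [-1.2, 0.6, 0.3]
grip_width: 0.0279
gripper_force: 0.7
```

{"method": "send_rows", "body": {"deltas": [{"dx": 0.8,"dy": -0.6,"dz": 0,"rx": 0,"ry": 0,"rz": 0},{"dx": 1.6,"dy": -1.1,"dz": 0,"rx": 0,"ry": 0,"rz": 0},{"dx": 1.6,"dy": -1.1,"dz": 0,"rx": 0,"ry": 0,"rz": 0}]}}

```text
clock: 7.82
tcp_pos: [0.5534, 0.2353, 0.0252]
orientation: [-0.944, -2.996, 0.0]
contact_force: [-3.5, 1.8, 1.1]
grip_width: 0.0276
gripper_force: 1.6
```

{"method": "send_rows", "body": {"deltas": [{"dx": 0.8,"dy": -0.6,"dz": 0,"rx": 0,"ry": 0,"rz": 0},{"dx": 1.6,"dy": -1.1,"dz": 0,"rx": 0,"ry": 0,"rz": 0},{"dx": 1.6,"dy": -1.1,"dz": 0,"rx": 0,"ry": 0,"rz": 0}]}}

```text
clock: 8.07
tcp_pos: [0.5536, 0.2351, 0.0252]
orientation: [-0.941, -2.994, 0.0]
contact_force: [-6.6, 3.1, 2.8]
grip_width: 0.028
gripper_force: 3.6
```

{"method": "send_rows", "body": {"deltas": [{"dx": 0.8,"dy": -0.6,"dz": 0,"rx": 0,"ry": 0,"rz": 0},{"dx": 1.6,"dy": -1.1,"dz": 0,"rx": 0,"ry": 0,"rz": 0},{"dx": 1.6,"dy": -1.1,"dz": 0,"rx": 0,"ry": 0,"rz": 0},{"dx": 1.6,"dy": -1.1,"dz": 0,"rx": 0,"ry": 0,"rz": 0}]}}

```text
clock: 8.4
tcp_pos: [0.5536, 0.235, 0.0251]
orientation: [-0.939, -2.993, 0.0]
contact_force: [-10.2, 4.8, 6.1]
grip_width: 0.0281
gripper_force: 5.5
```

The mould is seated: force rises with no further motion. I'll back off, rise and move to the lever handle.

{"method": "send_rows", "body": {"deltas": [{"dx": -12,"dy": 8,"dz": 0,"rx": 0,"ry": 0,"rz": 0},{"dx": -25,"dy": 17,"dz": 0,"rx": 0,"ry": 0,"rz": 0},{"dx": -25,"dy": 17,"dz": 30,"rx": 0,"ry": 0,"rz": 0},{"dx": -25,"dy": 17,"dz": 68,"rx": 0,"ry": 0,"rz": 0},{"dx": -25,"dy": 17,"dz": 105,"rx": 0,"ry": 0,"rz": 0}]}}

```text
clock: 8.82
tcp_pos: [0.5318, 0.2492, 0.131]
orientation: [-0.943, -2.996, 0.002]
contact_force: [0.9, -0.2, 0.2]
grip_width: 0.0279
gripper_force: 0.0
```

{"method": "send_rows", "body": {"deltas": [{"dx": -9,"dy": -27,"dz": 0,"rx": 0,"ry": 0,"rz": 7},{"dx": -18,"dy": -54,"dz": 0,"rx": 0,"ry": 0,"rz": 14},{"dx": -27,"dy": -81,"dz": 0,"rx": 0,"ry": 0,"rz": 21},{"dx": -36,"dy": -108,"dz": 0,"rx": 0,"ry": 0,"rz": 28},{"dx": -46,"dy": -147,"dz": 0,"rx": 0,"ry": 0,"rz": 35}], "jaw": 45}}

```text
clock: 9.23
tcp_pos: [0.4864, 0.1032, 0.1309]
orientation: [-0.014, 3.139, 0.001]
contact_force: [1.2, -0.6, -0.5]
grip_width: 0.045
gripper_force: 0.0
```

{"method": "send_rows", "body": {"deltas": [{"dx": 0,"dy": 0,"dz": 0,"rx": 0,"ry": 0,"rz": 7},{"dx": 0,"dy": 0,"dz": 0,"rx": 0,"ry": 0,"rz": 14},{"dx": 0,"dy": 0,"dz": 0,"rx": 0,"ry": 0,"rz": 21},{"dx": 0,"dy": 0,"dz": 0,"rx": 0,"ry": 0,"rz": 28},{"dx": 0,"dy": 0,"dz": 0,"rx": 0,"ry": 0,"rz": 35}]}}

```text
clock: 9.65
tcp_pos: [0.4868, 0.1018, 0.1305]
orientation: [-0.952, 2.993, -0.002]
contact_force: [-0.0, 0.3, -0.4]
grip_width: 0.0453
gripper_force: 0.0
```

{"method": "send_rows", "body": {"deltas": [{"dx": 0,"dy": 0,"dz": 0,"rx": 0,"ry": 0,"rz": 5},{"dx": 0,"dy": 0,"dz": 0,"rx": 0,"ry": 0,"rz": 10},{"dx": 0,"dy": 0,"dz": 0,"rx": 0,"ry": 0,"rz": 10}]}}

```text
clock: 9.9
tcp_pos: [0.4866, 0.102, 0.1302]
orientation: [-1.205, 2.901, -0.001]
contact_force: [0.5, -0.1, 0.5]
grip_width: 0.0446
gripper_force: 0.0
```

```bash
python3 - <<'E'
from h import *
o=r.get_obs(); M=R.from_rotvec(o['orientation']).as_matrix(); print(o['tcp_pos'],np.degrees(np.arctan2(M[1,1],M[0,1])),o['grip_width'],o['joints'],o['clock'])
f=grab('wrist'); g=grab('top'); cv2.imwrite('pics/p9.png',f['frame'])
P=cloud(g);Z=P[...,2]
box=np.zeros(Z.shape,bool); box[185:235,285:330]=1
m=box&(Z>.038)&(Z<.056)&(cv2.cvtColor(g['frame'],cv2.COLOR_BGR2HSV)[...,1]<60)
p=P[m][:,:2].astype(np.float32); rc=cv2.minAreaRect(p); print(m.sum(),rc)
d=np.array(rc[0])-np.array([.584,.218]); a=np.radians(-35); c,s=np.cos(a),np.sin(a); print('clamp xy',d@[c,s],d@[-s,c])
E
```

```text
[0.48659461 0.10201732 0.13018116] 135.1213973727891 0.04463975540287522 [ 0.51365522  0.56604968 -1.07490365  2.02509202  0.63101692  0.92766959
  1.45829662] 9.9
336 ((0.5750715732574463, 0.19434568285942078), (0.09653130918741226, 0.06268738210201263), 51.3459358215332)
clamp xy 0.0062538199113635505 -0.024497617435180925
```

View pics/p9.png

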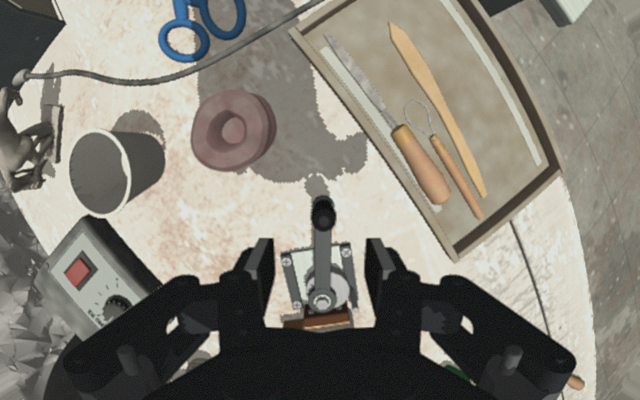

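The view shows the handle at (321,212), centred between the fingers, with the lever in line with the tool. I'll descend and close loosely.

{"method": "send_rows", "body": {"deltas": [{"dx": -1,"dy": 1,"dz": -25,"rx": 0,"ry": 0,"rz": 0},{"dx": -1,"dy": 1,"dz": -45,"rx": 0,"ry": 0,"rz": 0},{"dx": -1,"dy": 1,"dz": -65,"rx": 0,"ry": 0,"rz": 0},{"dx": -1,"dy": 1,"dz": -80,"rx": 0,"ry": 0,"rz": 0},{"dx": -1,"dy": 1,"dz": -80,"rx": 0,"ry": 0,"rz": 0}]}}

```text
clock: 10.42
tcp_pos: [0.4836, 0.1029, 0.048]
orientation: [1.198, -2.9, -0.0]
contact_force: [-1.2, -0.5, -0.2]
grip_width: 0.0454
gripper_force: 0.0
```

{"method": "send_rows", "body": {"deltas": [{"dx": 0,"dy": 0,"dz": 0,"rx": 0,"ry": 0,"rz": 0},{"dx": 0,"dy": 0,"dz": 0,"rx": 0,"ry": 0,"rz": 0},{"dx": 0,"dy": 0,"dz": 0,"rx": 0,"ry": 0,"rz": 0},{"dx": 0,"dy": 0,"dz": 0,"rx": 0,"ry": 0,"rz": 0}], "jaw": 21}}

```text
clock: 10.75
tcp_pos: [0.4857, 0.104, 0.0513]
orientation: [-1.201, 2.901, -0.001]
contact_force: [0.3, -0.5, 0.1]
grip_width: 0.0212
gripper_force: 0.0
```

```bash
python3 - <<'E'
from h import *
p=r.get_obs()['tcp_pos'];print(p)
c=np.array([.5453,.1627]);
a0=np.degrees(-2.354)
for t in range(0,86,7): 
  a=np.radians(a0-t); q=c+.085*np.array([np.cos(a),np.sin(a)]); print(t,((q-p[:2])*1000).round(1))
E
```

```text
[0.48571711 0.10402992 0.05129842]
0 [-0.4 -1.6]
7 [-7.3  6.2]
14 [-13.2  14.7]
21 [-18.   23.9]
28 [-21.6  33.6]
35 [-24.1  43.7]
42 [-25.3  54. ]
49 [-25.2  64.4]
56 [-23.9  74.7]
63 [-21.3  84.8]
70 [-17.5  94.4]
77 [-12.6 103.6]
84 [ -6.6 112. ]
```

{"method": "send_rows", "body": {"deltas": [{"dx": -4,"dy": 3,"dz": 0,"rx": 0,"ry": 0,"rz": -3.5},{"dx": -10.3,"dy": 10.5,"dz": 0,"rx": 0,"ry": 0,"rz": -10.5},{"dx": -15.7,"dy": 19.3,"dz": 0,"rx": 0,"ry": 0,"rz": -17.5},{"dx": -20,"dy": 28.7,"dz": 0,"rx": 0,"ry": 0,"rz": -24.5},{"dx": -21.6,"dy": 33.6,"dz": 0,"rx": 0,"ry": 0,"rz": -28}]}}

```text
clock: 11.17
tcp_pos: [0.4639, 0.1376, 0.0511]
orientation: [-0.455, 3.107, -0.002]
contact_force: [2.5, -2.4, -1.6]
grip_width: 0.0209
gripper_force: 1.6
```

{"method": "send_rows", "body": {"deltas": [{"dx": -1.4,"dy": 5,"dz": 0,"rx": 0,"ry": 0,"rz": -3.5},{"dx": -3.2,"dy": 15,"dz": 0,"rx": 0,"ry": 0,"rz": -10.5},{"dx": -3.8,"dy": 25.5,"dz": 0,"rx": 0,"ry": 0,"rz": -17.5},{"dx": -3.1,"dy": 36,"dz": 0,"rx": 0,"ry": 0,"rz": -24.5},{"dx": -2.3,"dy": 41.1,"dz": 0,"rx": 0,"ry": 0,"rz": -28}]}}

```text
clock: 11.58
tcp_pos: [0.4607, 0.1787, 0.0509]
orientation: [0.31, 3.126, -0.002]
contact_force: [-1.6, -2.8, 0.9]
grip_width: 0.0211
gripper_force: 1.7
```

```bash
python3 - <<'E'
from h import *
o=r.get_obs(); p=o['tcp_pos']; M=R.from_rotvec(o['orientation']).as_matrix(); print(p,np.degrees(np.arctan2(M[1,1],M[0,1])),o['contact_force'])
c=np.array([.5453,.1627]);d=p[:2]-c;print(np.hypot(*d),np.degrees(np.arctan2(d[1],d[0])))
for t in (60,65,70,75,80,83): 
  a=np.radians(-134.9-t); q=c+.085*np.array([np.cos(a),np.sin(a)]); print(t,((q-p[:2])*1000).round(1))
E
```

```text
[0.46072173 0.1787178  0.05089305] 78.66944673028661 [-1.59606687 -2.83162998  0.85949978]
0.08608166470090443 169.276084187486
60 [2.4 5.8]
65 [ 4.7 12.9]
70 [ 7.5 19.8]
75 [10.9 26.4]
80 [14.9 32.6]
83 [17.5 36.2]
```

{"method": "send_rows", "body": {"deltas": [{"dx": 2.4,"dy": 5.8,"dz": 0,"rx": 0,"ry": 0,"rz": -4},{"dx": 4.7,"dy": 12.9,"dz": 0,"rx": 0,"ry": 0,"rz": -9},{"dx": 7.5,"dy": 19.8,"dz": 0,"rx": 0,"ry": 0,"rz": -14},{"dx": 10.9,"dy": 26.4,"dz": 0,"rx": 0,"ry": 0,"rz": -19},{"dx": 14,"dy": 31,"dz": 0,"rx": 0,"ry": 0,"rz": -22.5}]}}

```text
clock: 12.0
tcp_pos: [0.4736, 0.2094, 0.0504]
orientation: [-0.911, -3.005, 0.004]
contact_force: [-4.6, -2.7, -0.0]
grip_width: 0.0211
gripper_force: 1.9
```

{"method": "send_rows", "body": {"deltas": [{"dx": 0.6,"dy": 0.8,"dz": 0,"rx": 0,"ry": 0,"rz": -0.7},{"dx": 1.2,"dy": 1.6,"dz": 0,"rx": 0,"ry": 0,"rz": -1.5},{"dx": 1.2,"dy": 1.6,"dz": 0,"rx": 0,"ry": 0,"rz": -1.5},{"dx": 1.2,"dy": 1.6,"dz": 0,"rx": 0,"ry": 0,"rz": -1.5}]}}

```text
clock: 12.33
tcp_pos: [0.4758, 0.2107, 0.0503]
orientation: [-0.943, -2.996, 0.001]
contact_force: [-4.4, -0.9, 0.4]
grip_width: 0.0213
gripper_force: 1.8
```

{"method": "send_rows", "body": {"deltas": [{"dx": 0.6,"dy": 0.8,"dz": 0,"rx": 0,"ry": 0,"rz": 0},{"dx": 1.2,"dy": 1.6,"dz": 0,"rx": 0,"ry": 0,"rz": 0},{"dx": 1.2,"dy": 1.6,"dz": 0,"rx": 0,"ry": 0,"rz": 0},{"dx": 1.2,"dy": 1.6,"dz": 0,"rx": 0,"ry": 0,"rz": 0}]}}

```text
clock: 12.67
tcp_pos: [0.4773, 0.2127, 0.0502]
orientation: [-0.944, -2.996, 0.0]
contact_force: [-5.3, -2.0, 0.7]
grip_width: 0.0212
gripper_force: 2.1
```

{"method": "send_rows", "body": {"deltas": [{"dx": 0.6,"dy": 0.8,"dz": 0,"rx": 0,"ry": 0,"rz": 0},{"dx": 1.2,"dy": 1.6,"dz": 0,"rx": 0,"ry": 0,"rz": 0},{"dx": 1.2,"dy": 1.6,"dz": 0,"rx": 0,"ry": 0,"rz": 0},{"dx": 1.2,"dy": 1.6,"dz": 0,"rx": 0,"ry": 0,"rz": 0}]}}

```text
clock: 13.0
tcp_pos: [0.4785, 0.2143, 0.0502]
orientation: [-0.944, -2.996, 0.0]
contact_force: [-4.9, -2.3, 0.5]
grip_width: 0.0214
gripper_force: 2.0
```

{"method": "send_rows", "body": {"deltas": [{"dx": 0.6,"dy": 0.8,"dz": 0,"rx": 0,"ry": 0,"rz": 0},{"dx": 1.2,"dy": 1.6,"dz": 0,"rx": 0,"ry": 0,"rz": 0},{"dx": 1.2,"dy": 1.6,"dz": 0,"rx": 0,"ry": 0,"rz": 0},{"dx": 1.2,"dy": 1.6,"dz": 0,"rx": 0,"ry": 0,"rz": 0}]}}

```text
clock: 13.33
tcp_pos: [0.4786, 0.2147, 0.05]
orientation: [-0.944, -2.995, 0.005]
contact_force: [-7.8, -4.3, 4.2]
grip_width: 0.0211
gripper_force: 4.1
```

{"method": "send_rows", "body": {"deltas": [{"dx": 0.6,"dy": 0.8,"dz": 0,"rx": 0,"ry": 0,"rz": 0},{"dx": 1.2,"dy": 1.6,"dz": 0,"rx": 0,"ry": 0,"rz": 0},{"dx": 1.2,"dy": 1.6,"dz": 0,"rx": 0,"ry": 0,"rz": 0},{"dx": 1.2,"dy": 1.6,"dz": 0,"rx": 0,"ry": 0,"rz": 0}]}}

```text
clock: 13.67
tcp_pos: [0.4788, 0.2148, 0.0497]
orientation: [-0.944, -2.994, 0.011]
contact_force: [-10.5, -7.2, 8.6]
grip_width: 0.0213
gripper_force: 6.3
```

The lever is at its stop: force rises with no motion. I'll relax, open, rise and retreat.

{"method": "send_rows", "body": {"deltas": [{"dx": -1.8,"dy": -2.4,"dz": 0,"rx": 0,"ry": 0,"rz": 0},{"dx": -1.8,"dy": -2.4,"dz": 0,"rx": 0,"ry": 0,"rz": 0},{"dx": -1.8,"dy": -2.4,"dz": 0,"rx": 0,"ry": 0,"rz": 0},{"dx": -1.8,"dy": -2.4,"dz": 0,"rx": 0,"ry": 0,"rz": 0},{"dx": -1.8,"dy": -2.4,"dz": 0,"rx": 0,"ry": 0,"rz": 0}], "jaw": 45}}

```text
clock: 14.08
tcp_pos: [0.4802, 0.2158, 0.0506]
orientation: [0.944, 2.995, 0.002]
contact_force: [0.1, -0.1, -0.3]
grip_width: 0.0449
gripper_force: 0.0
```

{"method": "send_rows", "body": {"deltas": [{"dx": 0,"dy": 0,"dz": 25,"rx": 0,"ry": 0,"rz": 0},{"dx": 0,"dy": 0,"dz": 55,"rx": 0,"ry": 0,"rz": 0},{"dx": 0,"dy": 0,"dz": 90,"rx": 0,"ry": 0,"rz": 0},{"dx": 0,"dy": 0,"dz": 125,"rx": 0,"ry": 0,"rz": 0},{"dx": 0,"dy": 0,"dz": 125,"rx": 0,"ry": 0,"rz": 0}]}}

```text
clock: 14.5
tcp_pos: [0.4827, 0.2181, 0.1818]
orientation: [0.941, 2.989, 0.012]
contact_force: [0.9, 1.0, 0.7]
grip_width: 0.0449
gripper_force: 0.0
```

{"method": "send_rows", "body": {"deltas": [{"dx": 0,"dy": -40,"dz": 20,"rx": 0,"ry": 0,"rz": 0},{"dx": 0,"dy": -80,"dz": 20,"rx": 0,"ry": 0,"rz": 0},{"dx": 0,"dy": -120,"dz": 20,"rx": 0,"ry": 0,"rz": 0},{"dx": 0,"dy": -160,"dz": 20,"rx": 0,"ry": 0,"rz": 0},{"dx": 0,"dy": -200,"dz": 20,"rx": 0,"ry": 0,"rz": 0}]}}

```text
clock: 14.92
tcp_pos: [0.4795, 0.0134, 0.1956]
orientation: [0.943, 2.995, 0.0]
contact_force: [0.9, -0.1, 0.1]
grip_width: 0.0449
gripper_force: 0.0
```

```bash
python3 - <<'E'
from h import *
g=grab('top'); im=g['frame']
cv2.imwrite('pics/p10.png',cv2.resize(im[160:260,230:360],None,fx=6,fy=6,interpolation=cv2.INTER_CUBIC)[:600,:800])
P=cloud(g); d=P[...,:2]-np.array([.584,.218]); a=np.radians(-35); c,s=np.cos(a),np.sin(a)
X=d@[c,s];Y=d@[-s,c];Z=P[...,2]
m=(Z>.039)&(Z<.056)&(abs(X)<.045)&(abs(Y)<.042)
p=np.c_[X[m],Y[m]].astype(np.float32); print(m.sum(),cv2.minAreaRect(p))
m=(Z>.05)&(Z<.08)&(abs(X+.08)<.04)&(abs(Y+.07)<.04); q=[X[m].mean(),Y[m].mean()]; print('grip',q,'lever',-1.745+2*np.pi-(np.arctan2(q[1]+.0675,q[0])%(2*np.pi)))
E
```

```text
309 ((5.958043038845062e-05, -0.0019287802278995514), (0.07871133089065552, 0.06338108330965042), 69.96472930908203)
grip [np.float64(-0.08426329574774695), np.float64(-0.06710215408809175)] lever 1.4013140800677224
```

View pics/p10.png

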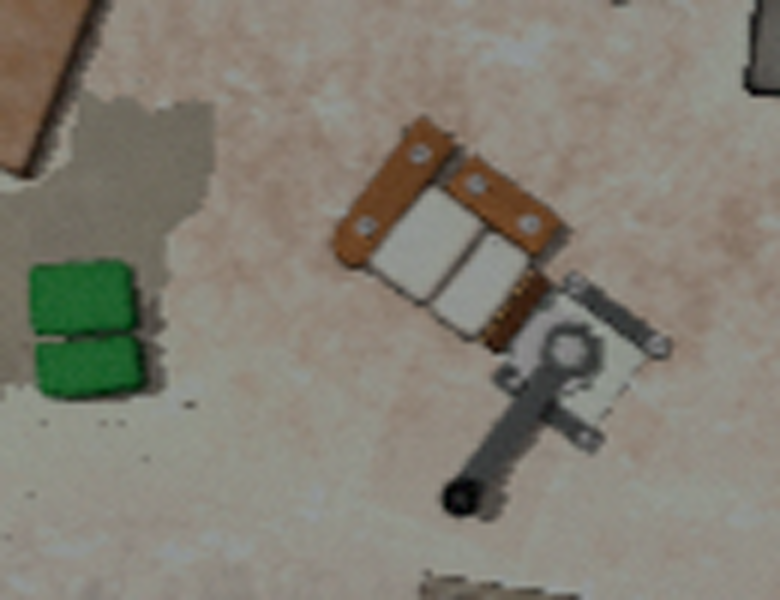

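The mould sits square against both fences, with the jaw pressed on it and the lever at 1.40 rad.

```bash
python3 -c "
from bench import r
print(r.hand_in())"
```

```text
the job is handed in; nothing more can be done
None
```

I handed the job in at about 15 s: the last top view shows the mould square against both fences, the jaw closed on it and the lever at about 1.40 rad; hand-in returned no verdict, and jaw force on the mould wasn't measured.

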